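# Reset the tripped hall breaker and shut its flap

## Task

One of the three breakers in the hall power box has tripped: its toggle stands half-way, while its two neighbours lean over to ON, towards the hinge of the open clear flap. Reset it as an electrician would: push the tripped toggle the other way, fully home to OFF until it latches and stays there, then throw it over to ON so that it holds by itself when let go, and close the flap down flush over the breakers. Where latch and stop lie must be felt: push the toggle firmly home but never with more than about 10 N, ease the flap shut without forcing it, and leave the other two toggles and the things standing about where they are.

Things in the scene. Friction and masses are not known exactly. Their poses are not given: they have to be found in the camera images.
- box: white plastic power box fixed to the console, 130 (its x) x 340 (y) x 70 mm high; origin under its centre, x points to the flap-hinge side, z up. Breakers sit side by side in a window amid its top: side cheeks at y +-67 and a back wall at x +44 mm, 4 mm thick, rise to z 92.5 mm; the robot side is open. A socket plate at each end (y +-118, top at z 74 mm)
- breaker_a: the tripped breaker: white block, face 45 x 35.4 mm, 4 mm proud of the box top (face at z 74 mm of the box); origin on the box top (z 70 mm) at the middle of the face, axes as the box. It has one of three places: x 0, y -36, 0 or +36 mm of the box. Partly pushed OFF it returns to half-way when let go; thrown ON without having latched OFF it also returns
- breaker_b: a breaker that has not tripped, same block and frame as breaker_a
- breaker_c: a breaker that has not tripped, same block and frame as breaker_a
- toggle_a_pivot (a point): axis of the tripped toggle, along the box's y, at the middle of the breaker, z 54 mm of the box (20 mm below the face). To OFF: spring of 0.08 rising to 0.13 N m (3 to 6 N of push 25 mm above the axis), then solid. To ON once latched: about 1 N, then a catch to snap over that starts somewhere from 0.1 to 0.55 rad (0.08 to 0.13 N m, 3 to 5 N), then solid
- toggle_a_tip (a point): end of the tripped toggle, a black plastic bar 8 mm thick (in the direction of throw) and 19 mm wide (along y) that stands out of a slot in the face; the tip lies 37 mm from the pivot axis, 17 mm above the breaker's face when upright
- toggle_a (a joint): tripped toggle, rad: 0 upright (tripped, half-way), positive to ON (box +x, to the flap hinge), negative to OFF (box -x, robot side). The OFF latch catches somewhere from -0.19 to -0.65, different each time; the solid stop follows 0.04 rad (1 mm) later. Latched, it stays there; else it returns to 0. ON stop 0.765; let go, ON rests at 0.31 to 0.76
- toggle_b (a joint): angle of breaker_b's toggle, same bar and signs; starts at ON (0.45 to 0.7) and stays where it is put
- toggle_c (a joint): angle of breaker_c's toggle, same bar and signs; starts at ON (0.45 to 0.7) and stays where it is put
- flap (a joint): opening of the flap, rad: 0 shut and flush, 2.45 fully back; starts 2.1 to 2.4, leaning back beyond the hinge. The stiff hinge (0.045 N m) roughly holds it where it is left; it needs 1 to 2 N at mid-length to move
- flap_hinge (a point): middle of the flap's hinge axis, along the box's y, at x +44 mm, z 95 mm of the box
- flap_edge (a point): middle of the flap's free edge, 84 mm from the hinge axis. The flap is a clear pane in a grey frame, 84 x 138 x 3 mm, with a 12 mm lip along the free edge on its inner side; shut, its outer face lies at z 96.5 mm of the box
- ball_case: bystander: clear acrylic cube, 96 x 96 x 106 mm, black base, a red ball inside, a press button on the lid; origin under its centre
- bail_0: bystander: turned wooden bail, 110 mm long along its x, 17 mm thick; origin under its middle
- bail_1: bystander: bail as bail_0
- bail_2: bystander: bail as bail_0
- ring_gauge: bystander: flat aluminium ring, 85 mm across, 10 mm thick, with a 55 mm handle to its -x; origin under the ring's centre
- whistle: bystander: blue plastic whistle, 46 x 19 x 22 mm, lying on one of the box's socket plates; origin under its barrel
- key_dish: bystander: white ceramic dish with keys, 110 mm across, 22 mm high; origin under its centre

How it is judged:
By the outcome, as a careful person would: the job done as asked, in the order asked, and still so for the second after the job is handed in, with the robot touching nothing.
It also fails if it takes over 54 s, if anything falls off the work surface, if the arm or the gripper's body presses on something with over 40 N, if the wrist force passes 120 N, or if a joint passes its speed limit or range.

## Robot

A 7-joint arm with a two-finger parallel gripper is mounted at the origin on the work surface. World frame = base frame: x ahead of the robot, y to its left, z up, the work surface at z = 0. Lengths are in m, angles in rad, forces in N, time in s.
With the tool pointing down it reaches from about 0.425 to 0.95 m from the base axis. Payload 4.7 kg.
Tool frame: the origin (TCP) lies between the finger pads; the fingertips stand 25 mm ahead of it and the grasp point (between the pads) lies 6 mm ahead of it; z points along the fingers, y is the line along which they close (so a half turn about z gives the same grasp; the last joint's range is limited). The gripper opens to 85 mm and grips with 20 to 120 N. Pads are 22 mm wide; open, the fingers measure 114 mm over their backs; the gripper's body (76 mm by 85 mm) begins 54 mm behind the grasp point. The pads swing forward as they close: fully open they stand 13 mm farther back than shut.
Start: joints at [-0.029, 0.469, -0.049, 1.532, 0.024, 1.141, -0.082], TCP at [0.675, 0, 0.256] pointing down, gripper open.
Joint ranges: [-2.59, 2.59], [-0.33, 1.99], [-1.39, 1.29], [0.1, 2.45], [-1.04, 4.18], [0.21, 1.99], [-2.66, 2.66]. Speed limits (rad/s): [2.57, 2.57, 3.14, 3.14, 3.14, 3.14, 3.14].

## Interface

Orientations are given as a 3x3 rotation matrix whose columns are the frame's x, y, z axes.
In Python, from rig import * gives the robot as it stands. Calls block until the motion is done:
- movep(position, orientation): joint-space move of the TCP to a pose.
- move_l(position, attitude=None, feed=0.15, until_force=None): straight line of the TCP; attitude=None keeps the orientation; feed is the mean speed in m/s. With until_force (N) it stops when the force on the tool has changed by that much, and returns True; else False.
- move_joints(angles): joint-space move.
- command_gripper(opening, newtons=None): finger opening in m; newtons is the grip in N (None keeps the last); returns when the fingers have stopped.
- sleep(seconds).
- inverse_kinematics(position, orientation): joint angles nearest the present ones, or None.
- sense(): the state.
- camera(name): name is "scene" or "side" or "wrist"; returns (picture, depth): 480x640x3 uint8, red, green, blue; 480x640 float32, m along the optical axis (not along the pixel's ray), 0 where there is no reading.
- camera_params(name): a dict with "K" (3x3 intrinsics, pixels), "position" and "rotation" of the camera in the world; the wrist camera has in their place "tool_from_camera" (4x4, takes a point from camera to tool coordinates, whose origin is the TCP and whose axes are the flange's). Camera axes: x right, y down, z forward; pixel columns grow to the right and rows downward; lengths in m; the calibration is good to about 2 mm. A picture is of the moment at which its call begins: read the wrist's pose just before it. camera_params takes no time and is no camera call.
A pose or a line that the arm cannot do raises Unreachable and nothing moves.
- finish_job(): hands the job in; it is judged then, once.
The state is a dict: "time_s": time; "joint_pos": joint angles; "qd": joint speeds; "joint_efforts": joint torques, N m; "position": TCP position; "tcp_rot": TCP orientation; "wrist_force": force on the tool from outside, world axes, zero at the start; "ft_torque": the same for the moment, N m; "finger_gap": finger opening in m; "gripper_force": force on a finger pad.
Only numpy, scipy, OpenCV 4.12 (cv2) and the standard library are available. Lean on these libraries where they do the work, as an engineer would, in place of code of your own. Each camera call takes 0.05 s, during which the arm holds its last target. There are 200 camera calls.

## Working session

There is one attempt and no reset: what is moved stays moved. The work goes in short steps, each a Python script; the robot and the scene stay as the last script left them, time stands still between calls to the robot, and variables do not carry over. Pictures are saved under pics/ and viewed, at most 10 in all, crops included, and the job is handed in when it is done.

```bash
mkdir -p pics; ls
python3 - <<'E'
from rig import *
import cv2,numpy as np
for n in ("scene","side"):
    p,d=camera(n); cv2.imwrite(f"pics/{n}0.png",p[...,::-1]); np.savez(f"{n}0.npz",p=p,d=d)
    c=camera_params(n); print(n,c)
print(camera_params("wrist")); s=sense(); print(s)
E
```

```text
pics
scene {'K': array([[461.9845588 ,   0.        , 320.75830808],
       [  0.        , 461.9845588 , 247.91721954],
       [  0.        ,   0.        ,   1.        ]]), 'position': array([ 0.96683813, -0.28776677,  0.93824674]), 'rotation': array([[ 0.66920754,  0.62852672, -0.3963779 ],
       [ 0.74299248, -0.57395878,  0.34428695],
       [-0.01111103, -0.52490522, -0.85108816]])}
side {'K': array([[505.13568849,   0.        , 318.44492068],
       [  0.        , 505.13568849, 243.05190016],
       [  0.        ,   0.        ,   1.        ]]), 'position': array([0.06250149, 0.62258014, 0.59130139]), 'rotation': array([[-0.7634539 , -0.35041152,  0.54254024],
       [-0.64574271,  0.4303004 , -0.6307598 ],
       [-0.01242978, -0.83189743, -0.5547902 ]])}
{'K': array([[333.84512002,   0.        , 323.18179043],
       [  0.        , 333.84512002, 238.76478978],
       [  0.        ,   0.        ,   1.        ]]), 'tool_from_camera': array([[-1.81100814e-04, -9.61114595e-01, -2.76149783e-01,
         6.98027696e-02],
       [ 9.99999764e-01, -3.56888347e-04,  5.86311623e-04,
    
[... 362 characters left out ...]
.74215045e-03, -5.10182667e-04, -3.19850784e-03,
       -6.49492059e-05,  4.58315405e-04, -1.21172451e-03]), 'joint_efforts': array([ 5.33060393e-04, -5.11518788e+01, -4.69155551e-02, -2.38390929e+01,
        1.07741368e-02,  4.46335340e-03,  2.13932526e-05]), 'position': array([6.74526616e-01, 3.16445107e-05, 2.55356396e-01]), 'tcp_rot': array([[-7.84729595e-05,  9.99998460e-01, -1.75342339e-03],
       [ 9.99999995e-01,  7.83522303e-05, -6.89220026e-05],
       [-6.87845118e-05, -1.75342879e-03, -9.99998460e-01]]), 'wrist_force': array([0.84195578, 0.14789532, 0.4956087 ]), 'ft_torque': array([ 0.00703495,  0.03958417, -0.00870394]), 'gripper_force': 0.0, 'finger_gap': 0.08545724472736672}
```

View pics/scene0.png

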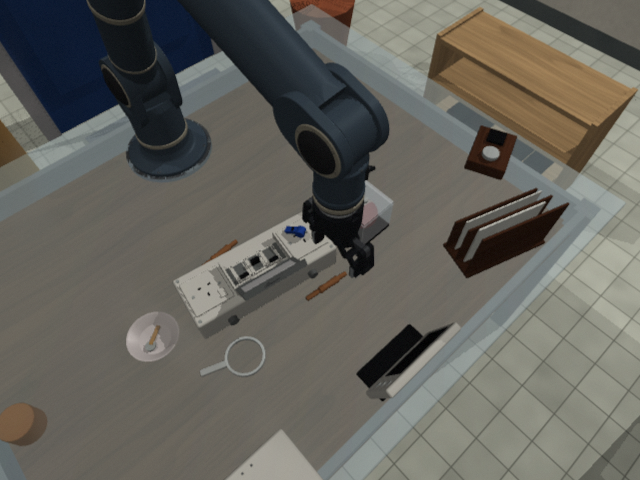

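View pics/side0.png

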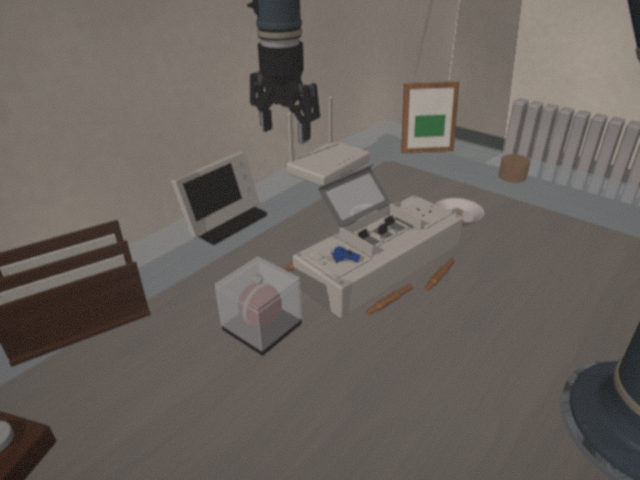

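Scene view: the box runs from about (176,290) to (390,200), with the blue whistle at (295,231) on its far socket plate and the breakers around (255,262). The side view shows the flap leaning back. I'll look at both closer.

```bash
cat > h.py <<'E'
from rig import *
import numpy as np, cv2
def deproj(cp,d,u,v,z=None,pose=None):
    """pixel -> world, by depth, or by intersecting with plane z"""
    K=cp["K"]; r=np.array([(u-K[0,2])/K[0,0],(v-K[1,2])/K[1,1],1.])
    if pose is None: R,p=cp["rotation"],cp["position"]
    else: R,p=pose
    w=R@r
    s=d[int(round(v)),int(round(u))] if z is None else (z-p[2])/w[2]
    return p+s*w
def wristpose(s):
    T=camera_params("wrist")["tool_from_camera"]; R=s["tcp_rot"]
    return R@T[:3,:3], s["position"]+R@T[:3,3]
def project(cp,P,pose=None):
    R,p=pose if pose else (cp["rotation"],cp["position"])
    q=(np.atleast_2d(P)-p)@R; return (q[:,:2]/q[:,2:])*[cp["K"][0,0],cp["K"][1,1]]+cp["K"][:2,2]
E
python3 - <<'E'
from h import *
a=np.load("scene0.npz"); b=np.load("side0.npz")
A=cv2.resize(a["p"][175:355,165:405],None,fx=3.3,fy=3.3,interpolation=3)
cv2.imwrite("pics/scene0c.png",A[...,::-1])
cp=camera_params("scene")
for u,v in [(168,150),(176,290),(203,333),(255,262),(295,231),(210,288),(232,320),(330,262)]: print(u,v,deproj(cp,a["d"],u,v).round(3))
cp=camera_params("side")
for u,v in [(342,290),(430,215),(345,255),(355,200),(328,190)]: print(u,v,deproj(cp,b["d"],u,v).round(3))
E
```

```text
168 150 [ 0.063 -0.023  0.052]
176 290 [ 0.392 -0.226  0.001]
203 333 [ 0.535 -0.241  0.034]
255 262 [ 0.498 -0.069  0.08 ]
295 231 [0.502 0.042 0.092]
210 288 [ 0.48  -0.175  0.073]
232 320 [ 0.554 -0.18   0.039]
330 262 [0.581 0.075 0.017]
342 290 [0.458 0.105 0.064]
430 215 [ 0.459 -0.181  0.076]
345 255 [0.493 0.052 0.09 ]
355 200 [ 0.567 -0.073  0.119]
328 190 [ 0.601 -0.033  0.146]
```

View pics/scene0c.png

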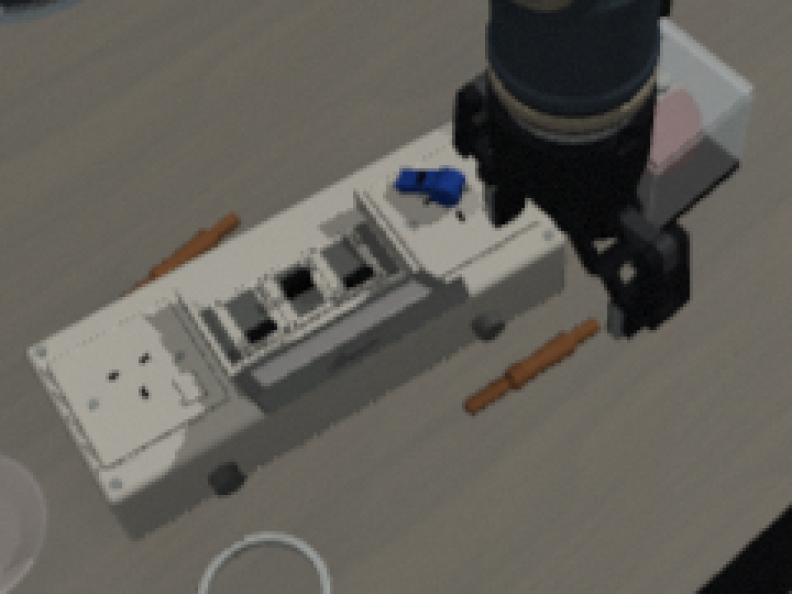

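The middle toggle, at crop (297,280), is upright. Its two neighbours lean towards the flap, so the tripped breaker is at y=0. Next I'll measure the box pose from above with the wrist camera, in the working orientation (tool x towards the robot).

Run:
```python
from h import *
yaw=-0.1; c,s=np.cos(yaw),np.sin(yaw)
R=np.array([[-c,s*1,0],[-s,-c*-1,0],[0,0,-1]]).astype(float)
x=np.array([-c,-s,0]); z=np.array([0,0,-1.]); y=np.cross(z,x); R=np.c_[x,y,z]
p=np.array([0.50,-0.06,0.30]); print(inverse_kinematics(p,R))
movep(p,R); command_gripper(0.0); sleep(0.1)
st=sense(); pic,d=camera("wrist"); np.savez("w0.npz",p=pic,d=d,pos=st["position"],R=st["tcp_rot"])
print(st["time_s"],st["position"],st["joint_pos"],st["wrist_force"],st["finger_gap"])
cv2.imwrite("pics/w0.png",cv2.resize(pic,(800,600),interpolation=3)[...,::-1])
```

```text
[ 0.32904014  0.16849394 -0.33259328  1.86008693  0.06078448  1.1228075
  1.44526467]
2.3333 [ 0.49998221 -0.06000219  0.29999498] [ 0.32903466  0.16848745 -0.33257587  1.86010557  0.06077159  1.12283636
  1.44527469] [0.42205343 0.34861    0.47167899] 9.155704903245642e-05
```

View pics/w0.png

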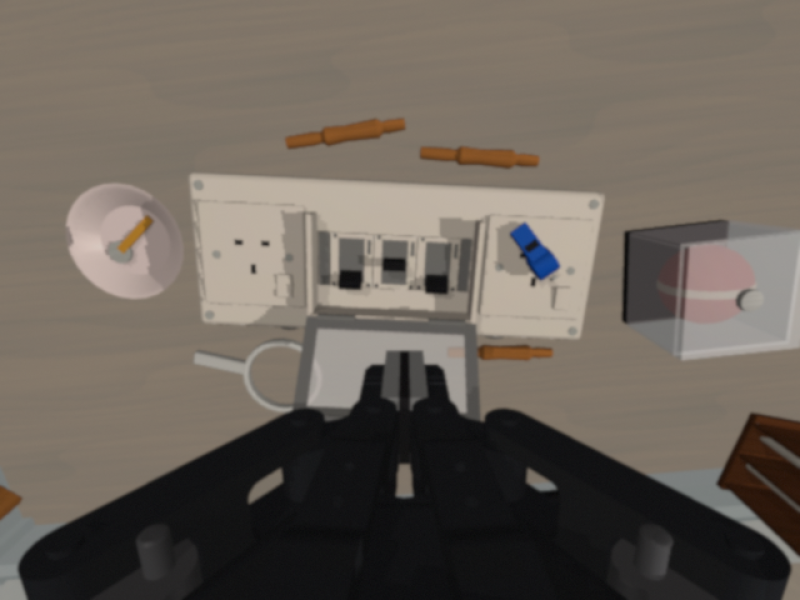

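Wrist view, 800-wide pixels:
- The box top corners are near (191,175), (604,195), (578,339) and (204,324).
- The middle toggle is the upright one, at (394,265). Its neighbours lean towards the hinge, at (350,280) and (437,284).
- The flap leans back, with its hinge near y=318.

Run:
```python
from h import *
a=np.load("w0.npz"); pose=wristpose(dict(position=a["pos"],tcp_rot=a["R"])); cp=camera_params("wrist")
C=[]
for u,v in [(191,175),(604,195),(578,339),(204,324),(240,200),(560,220),(394,300)]:
    u,v=u/1.25,v/1.25; q=deproj(cp,None,u,v,0.07,pose); C.append(q); print(q.round(4), deproj(cp,a["d"],u,v,None,pose).round(4))
C=np.array(C); print("sides",[np.linalg.norm(C[i]-C[(i+1)%4]).round(4) for i in range(4)])
o=C[:4].mean(0); 
yax=(C[1]-C[0]+C[2]-C[3])[:2]; print("centre",o, "yaw",np.arctan2(-yax[0],yax[1]))
xax=(C[3]-C[0]+C[2]-C[1])[:2]; print("yaw by x",np.arctan2(xax[1],xax[0]))
for u,v in [(394,255),(394,268),(300,412),(480,412),(312,318),(474,322),(305,360),(478,360)]: print(u,v,deproj(cp,a["d"],u/1.25,v/1.25,None,pose).round(4))
pic=a["p"][130:350,200:440]; cv2.imwrite("pics/w0c.png",cv2.resize(pic,None,fx=2.7,fy=2.7,interpolation=3)[...,::-1])
```

```text
[ 0.4103 -0.2225  0.07  ] [ 0.4103 -0.2226  0.0697]
[0.459  0.1067 0.07  ] [0.4592 0.1075 0.0683]
[0.5826 0.0875 0.07  ] [0.613  0.1156 0.0007]
[ 0.5353 -0.2414  0.07  ] [ 0.5561 -0.2785  0.0014]
[ 0.4334 -0.1875  0.07  ] [ 0.4334 -0.1876  0.0698]
[0.4755 0.0712 0.07  ] [0.4751 0.07   0.0736]
[ 0.5301 -0.072   0.07  ] [ 0.5296 -0.072   0.0717]
sides [np.float64(0.3327), np.float64(0.1251), np.float64(0.3323), np.float64(0.1264)]
centre [ 0.49680273 -0.06741911  0.07      ] yaw -0.14490487927182494
yaw by x -0.15188222826310832
394 255 [ 0.4899 -0.0676  0.0753]
394 268 [ 0.4975 -0.0681  0.0913]
300 412 [ 0.4834 -0.0849  0.3252]
480 412 [ 0.6005 -0.014   0.145 ]
312 318 [ 0.5303 -0.138   0.0987]
474 322 [ 0.5491 -0.0071  0.0923]
305 360 [ 0.556  -0.1425  0.1223]
478 360 [ 0.5714 -0.0094  0.118 ]
```

View pics/w0c.png

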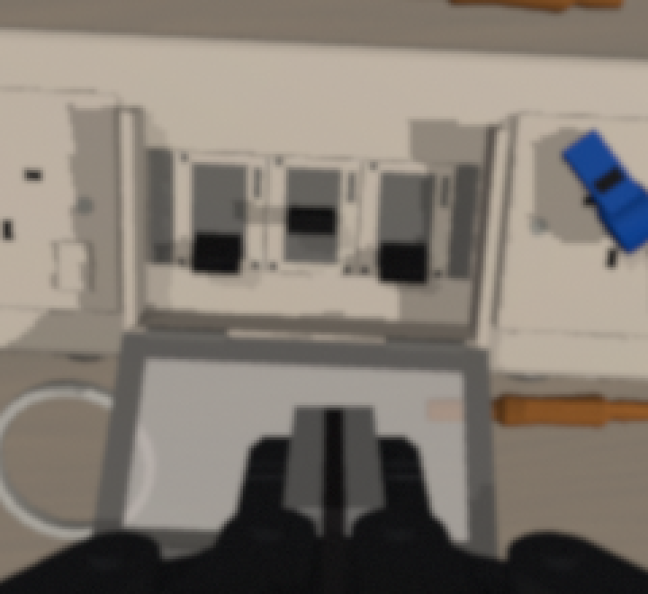

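The numbers agree. The box centre is (0.497,-0.067), yaw -0.147, top at z≈0.070. The toggle tip is at z 0.091 on the centre line. The flap is at about 2.33 rad. Now the OFF push, feeling for the stop.

```bash
cat >> h.py <<'E'
YAW=-0.147; O=np.array([0.497,-0.0675,0]); c,s=np.cos(YAW),np.sin(YAW)
BX=np.array([c,s,0]); BY=np.array([-s,c,0]); BZ=np.array([0,0,1.])
RT=np.c_[-BX,np.cross(-BZ,-BX),-BZ]
def B(x,y,z): # box mm -> TCP so that the closed fingertips are there
    return O+(BX*x+BY*y+BZ*(z+25))/1000
def st(tag=""):
    q=sense(); r=q["position"]-O; f=q["wrist_force"]
    print(tag,"t %.2f"%q["time_s"],"box mm",(np.array([r@BX,r@BY,r[2]-.025])*1000).round(1),"F box",np.array([f@BX,f@BY,f[2]]).round(2),flush=True)
def wpic(name,crop=None,f=1):
    q=sense(); pic,d=camera("wrist"); np.savez(name+".npz",p=pic,d=d,pos=q["position"],R=q["tcp_rot"])
    if crop: pic=pic[crop[0]:crop[1],crop[2]:crop[3]]
    cv2.imwrite(f"pics/{name}.png",cv2.resize(pic,None,fx=f,fy=f,interpolation=3)[...,::-1])
E
python3 - <<'E'
from h import *
movep(B(20,0,125),RT); st("above")
print(move_l(B(20,0,79),feed=0.06,until_force=3)); st("down")
print(move_l(B(-14,0,79),feed=0.012,until_force=8)); st("pushed")
sleep(0.2); st("held")
move_l(B(20,0,79),feed=0.08); st("back")
E
```

```text
above t 3.04 box mm [ 20.9   0.2 125.8] F box [ 0.25 -0.18  0.57]
False
down t 3.96 box mm [20.2  0.1 79.1] F box [ 0.41 -0.79  0.33]
True
pushed t 5.83 box mm [-1.1  0.2 80.2] F box [ 3.54 -0.08  3.07]
held t 6.03 box mm [-0.7  0.2 80.2] F box [ 2.36 -0.28  4.95]
back t 6.43 box mm [19.  -0.  78.2] F box [ 0.28  1.28 -0.54]
```

Run:
```python
from h import *
move_l(B(20,0,125),feed=0.15); movep(B(25,0,175),RT); sleep(0.05); st()
wpic("w1",(60,300,180,460),2.5)
```

```text
t 7.26 box mm [ 2.42e+01 -1.00e-01  1.74e+02] F box [ 0.24 -0.68 -0.45]
```

View pics/w1.png

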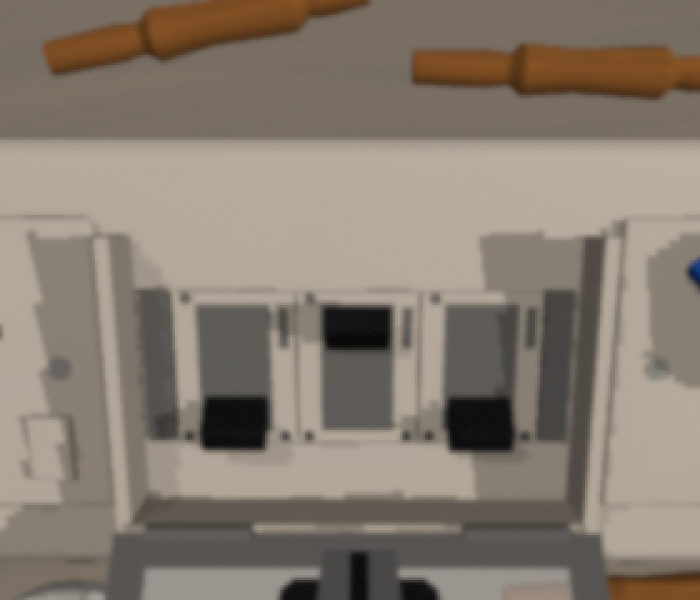

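The middle toggle now leans to the robot side, at crop (357,327), and stays there: latched OFF. Now I'll throw it to ON.

Run:
```python
from h import *
movep(B(-42,0,125),RT); st("above")
print(move_l(B(-42,0,77.5),feed=0.08,until_force=3)); st("down")
print(move_l(B(16,0,77.5),feed=0.015,until_force=8.3)); st("pushed")
sleep(0.2); st("held")
move_l(B(-15,0,77.5),feed=0.08); st("back")
move_l(B(-15,0,125),feed=0.15); movep(B(25,0,175),RT); sleep(0.05); st()
wpic("w2",(60,300,180,460),2.5)
```

```text
above t 7.73 box mm [-44.2  -0.2 123.2] F box [ 1.2  -0.03 -0.21]
False
down t 8.47 box mm [-41.5   0.1  77.7] F box [-0.57 -0.11  0.84]
True
pushed t 11.47 box mm [ 8.4  0.  77.5] F box [-0.54  0.22  4.54]
held t 11.68 box mm [ 8.4  0.1 77.5] F box [-1.42 -0.38  6.01]
back t 12.10 box mm [-15.   -0.   77.5] F box [-0.27 -0.48 -0.25]
 t 12.98 box mm [ 2.400e+01 -1.000e-01  1.735e+02] F box [-0.05 -0.22 -0.47]
```

View pics/w2.png

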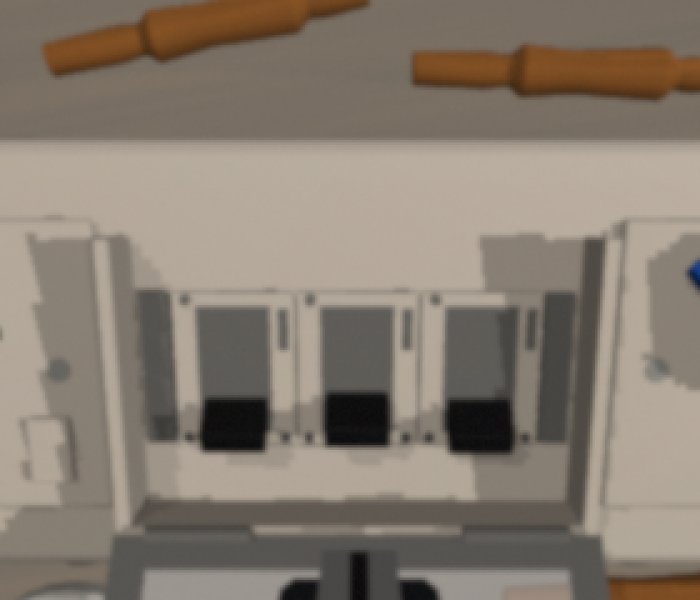

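The tripped toggle is now over at ON (357,418) in line with its neighbours (233,424) and (480,425), and it holds by itself. Now I'll go behind the flap and swing it over on an arc.

Run:
```python
from h import *
def arc(th,rho=70,gap=1.5):
    return B(44-rho*np.cos(th)+gap*np.sin(th)+11,0,95+rho*np.sin(th)+gap*np.cos(th))
move_l(B(25,0,205),feed=0.25); move_l(B(128,0,205),feed=0.2)
print(move_l(B(128,0,140),feed=0.12,until_force=3)); st("behind")
for th in np.r_[2.4:0.25:9j]:
    hit=move_l(arc(th),feed=0.06,until_force=7); st(f"th {th:.2f} {hit}")
    if hit: break
```

```text
False
behind t 14.66 box mm [1.283e+02 1.000e-01 1.407e+02] F box [ 0.09 -0.   -0.14]
th 2.40 True t 14.97 box mm [1.151e+02 1.000e-01 1.431e+02] F box [ 1.77 -0.4   1.32]
```

```bash
cat >> h.py <<'E'
def arc(th,rho=70,gap=1.5):
    return B(44-rho*np.cos(th)+gap*np.sin(th)+11,0,95+rho*np.sin(th)+gap*np.cos(th))
E
python3 - <<'E'
from h import *
for th in np.r_[2.2:0.25:8j]:
    hit=move_l(arc(th),feed=0.035,until_force=7); st(f"th {th:.2f} {hit}")
    if hit: break
E
```

```text
th 2.20 False t 15.70 box mm [ 9.640e+01 -1.000e-01  1.499e+02] F box [0.17 0.35 0.3 ]
th 1.92 False t 16.41 box mm [ 8.030e+01 -1.000e-01  1.603e+02] F box [-0.17 -0.71 -0.76]
th 1.64 False t 17.12 box mm [ 61.4  -0.  164.8] F box [1.1  0.39 0.52]
th 1.36 False t 17.82 box mm [ 4.200e+01 -1.000e-01  1.638e+02] F box [ 0.85 -0.3  -0.08]
th 1.09 False t 18.53 box mm [ 2.360e+01 -1.000e-01  1.576e+02] F box [ 0.56 -0.52  0.51]
th 0.81 False t 19.24 box mm [  7.6  -0.  146.6] F box [ 0.59 -0.21  1.52]
th 0.53 False t 19.95 box mm [ -4.8  -0.  131.5] F box [-0.86 -0.11  0.04]
th 0.25 False t 20.66 box mm [-12.5   0.  113.7] F box [ 0.91 -0.45  0.08]
```

Run:
```python
from h import *
hit=move_l(B(-15,0,101),feed=0.02,until_force=5); st(f"a {hit}")
hit=hit or move_l(B(-15,0,94),feed=0.008,until_force=5); st(f"b {hit}")
sleep(0.3); st("held")
move_l(B(-15,0,130),feed=0.08); movep(B(-30,0,200),RT); sleep(0.2); st()
wpic("w3",(60,480,100,540),1.7)
q,d=camera("side"); cv2.imwrite("pics/s3.png",cv2.resize(q[160:320,260:500],None,fx=3.2,fy=3.2,interpolation=3)[...,::-1])
```

```text
a False t 21.46 box mm [-15.1  -0.  100.9] F box [-0.46  0.02 -0.18]
b True t 22.07 box mm [-15.1   0.   96.5] F box [-0.99 -0.22  4.34]
held t 22.38 box mm [-15.1   0.   96.5] F box [-0.56 -0.27  5.99]
 t 23.54 box mm [-3.080e+01 -1.000e-01  1.986e+02] F box [ 0.69 -0.53  0.54]
```

View pics/s3.png

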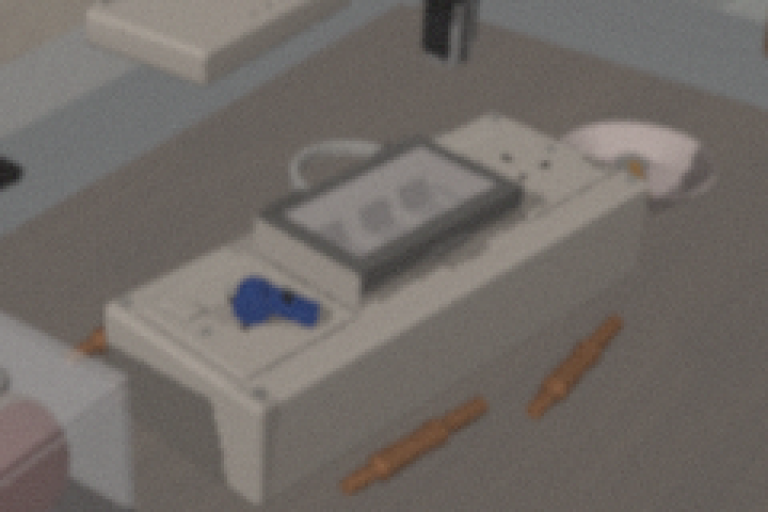

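View pics/w3.png

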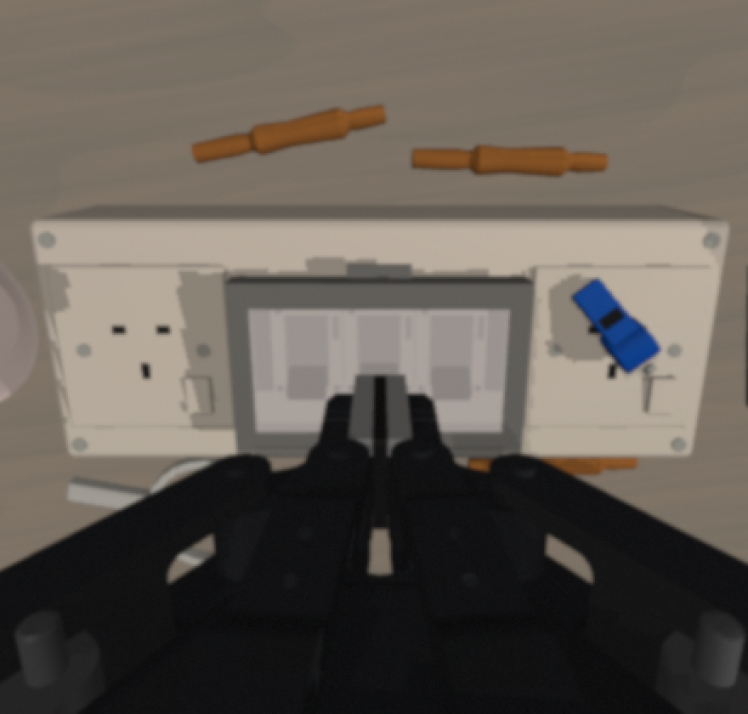

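The flap lies flush: contact was felt at z 96.5 mm, and in both views it sits level on the cheeks. The three toggles look ON through the pane, the bystanders are in place, and the robot is clear. Handing in.

```bash
python3 -c "
from rig import *
print(finish_job())"
```

```text
the job is handed in; nothing more can be done
None
```

The job is handed in at about 24 s on the robot's clock: the tripped middle toggle latched at OFF, was thrown to ON and held there, and the flap is shut flush; the other two toggles and the things around the box look unmoved in the pictures.

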